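# Open the Faraday cage for a cell change and hold its gate

## Task

Open the Faraday cage so that a colleague can change the cell: first turn the bias knob back to its zero stop, then squeeze the two tabs of each roof catch fully together, the catch at the hinge end first and the one at the handle end last, so that the free end stays held until a hand is ready for it. Then take the gate by its D-handle, swing it out past its detent until it stands about square to the cage's front or wider, and finish still holding it there by the handle, steady: the gate is self-closing, so do not let go. Leave the cell and the loose things on the bench where they are.

Things in the scene. Friction and masses are not known exactly. Their poses are not given: they have to be found in the camera images.
- cage: bench-top Faraday cage, fixed: aluminium frame, wire mesh, 260 mm wide (its y), 240 deep (its x), roof 210 above the bench. Origin on the bench midway along the front face; x points into the cage (front faces the robot), y left as the robot sees it. The gate lies over the front, hinged at the left (+y) end. Two squeeze catches stand in a row on the roof behind the front edge
- catch_a (a point): grip point of the HINGE-END catch, midway between its tabs, 34 mm above the roof (244 above the bench); at (18, 30) mm in the cage's x, y. Its tabs are upright steel plates left and right (cage y) of a black housing: 24 mm wide (x), 8 thick, tops 44 above the roof, 56 over their outer faces when out, 36 when fully in. Fingers closing along the cage's y, outside the tabs, press both in
- catch_b (a point): grip point of the HANDLE-END catch, at (18, -60) mm in the cage's x, y; same make and height. On both catches the tabs have no spring: each slides against about 4 N of friction and stays where it is left. Bolts and the gate's low straps lie beside the tabs, up to 10 mm above the roof: keep fingertips 12 mm or more above the roof
- catch_a_l (a joint): slide of the left (+y) tab of the hinge-end catch, m: 0 = out (bolt through the gate's strap), grows as it is pressed in towards the catch's middle, 0.010 = fully in, at its stop, bolt clear of the gate
- catch_a_r (a joint): slide of the right (-y) tab of the hinge-end catch, m: 0 = out (bolt through the gate's strap), grows as it is pressed in towards the catch's middle, 0.010 = fully in, at its stop, bolt clear of the gate
- catch_b_l (a joint): slide of the left (+y) tab of the handle-end catch, m: 0 = out (bolt through the gate's strap), grows as it is pressed in towards the catch's middle, 0.010 = fully in, at its stop, bolt clear of the gate
- catch_b_r (a joint): slide of the right (-y) tab of the handle-end catch, m: 0 = out (bolt through the gate's strap), grows as it is pressed in towards the catch's middle, 0.010 = fully in, at its stop, bolt clear of the gate
- gate (a joint): gate angle, rad: 0 shut, grows as its free (right) end swings out towards the robot, clockwise from above; 1.57 square to the front, stop at 1.75. Locked until all four tabs are in. A sprung ball detent resists from 0.55 to 1.15 (about 4 N at the handle, top at 0.85); past it the hinge spring (1 to 2 N at the handle) pushes the gate back against the detent unless held
- gate_hinge (a point): point on the gate's vertical hinge axis, 208 mm above the bench, fixed on the cage. The gate is 225 mm long from here, 16 mm thick, from 12 to 208 mm above the bench. A bracket with the detent's plunger overhangs the gate beside the hinge: within 45 mm of this point, up to 252 mm above the bench
- handle: dark steel D-handle on the gate's face, moving with the gate; origin on the hinge axis at bench level, axes as the cage's when the gate is shut. Its upright bar, 14 mm in diameter, is at (-53, -185) mm in this frame, 82 to 208 mm above the bench, 28 mm clear of the gate's face; two 11 mm stems run back to the gate, the upper 9 mm below the bar's top
- handle_top (a point): centre of the top end of the handle's bar, 208 mm above the bench. Pinch the bar from above, a finger on each side along the gate's length (the cage's y when shut); the grip should turn with the gate
- bias_box: grey bias supply box, fixed to the bench, 150 mm (x) by 120 (y), top 65 mm above the bench; origin centre of its underside, x away from the robot, y left. A black bar knob stands 22 mm towards the robot from its middle, two binding posts (18 mm high) 74 mm beyond the knob
- bias_grip (a point): on the bias knob's axis, at the height to grip it (102 mm above the bench). The knob's grip bar is 14 mm thick, 42 long, from 80 to 110 mm above the bench, on a 44 mm disc
- bias (a joint): bias knob angle, rad: 0 = at its zero stop (bar along the box's x, white line towards the robot); grows clockwise from above, so it is turned back counter-clockwise. About 0.03 N m of friction; stays where it is left
- cell: lidded glass three-electrode cell (68 mm across, 125 high), loose inside the cage about 125 mm behind the front; origin centre of its underside. Not to be touched
- beaker: empty glass beaker, 66 mm across, 75 high, loose on the bench between the bias box and the cage's gate; origin centre of its underside. A bystander
- reagent: small amber jar, 48 mm across, 95 high, loose on the bench right of the cage; origin centre of its underside. A bystander
- wash_bottle: white wash bottle, 62 mm across, 165 high with its spout, loose on the bench to the left; origin centre of its underside. A bystander
There are look-alikes about, which are no part of the job. There is more than one size of the bias_box; the job needs the larger.

How it is judged:
By the outcome, as a careful person would: the job done as asked, in the order asked, and still so for the second after the job is handed in, while the arm keeps its last pose, push and grip.
It also fails if it takes over 61 s, if anything falls off the work surface, if the arm or the gripper's body presses on something with over 40 N, if the wrist force passes 120 N, or if a joint passes its speed limit or range.

## Robot

A 6-joint arm with a two-finger parallel gripper is mounted at the origin on the work surface. World frame = base frame: x ahead of the robot, y to its left, z up, the work surface at z = 0. Lengths are in m, angles in degrees, forces in N, time in s.
With the tool pointing down it reaches from about 0.275 to 1 m from the base axis. Payload 8.4 kg.
Tool frame: the origin (TCP) lies between the finger pads; the fingertips stand 25 mm ahead of it and the grasp point (between the pads) lies 6 mm ahead of it; z points along the fingers, x is the direction in which the jaws open and shut, and the axes are right-handed (so a half turn about z gives the same grasp; the last joint's range is limited). The gripper opens to 85 mm and grips with 20 to 120 N. Pads are 22 mm wide; open, the fingers measure 114 mm over their backs; the gripper's body (76 mm by 85 mm) begins 54 mm behind the grasp point. The pads swing forward as they close: fully open they stand 13 mm farther back than shut.
Start: joints at [-0.138, 20.225, 93.587, -0, 66.188, -0.138], TCP at [0.625, -0, 0.256] pointing down, gripper open.
Joint ranges: [-150.9, 150.9], [-52.94, 120.26], [3.33, 152.33], [-74.26, 254.26], [0, 154.13], [-172.89, 172.89]. Speed limits (degrees/s): [127.2, 127.2, 159.86, 180, 180, 180].

## Interface

Orientations are given as [roll, pitch, yaw] about the fixed x, y, z axes, in that order (R = Rz(yaw) Ry(pitch) Rx(roll)).
In Python, from plant import readout, vision, ticket gives the robot as it stands.
- The arm moves only by the tool move_arm, never from a script. Its argument "targets" is a list of rows, each a list of 3 entries, a list of its own where there are three numbers: the shift along the world's x, y, z in m, then the turn, a rotation vector about the world's x, y, z in rad, then the opening, from 0 (shut) to 1 (fully open). In form: [[[x, y, z], [rx, ry, rz], grip], ...]. A call has 1 to 20 rows; each row is the pose to reach, as a shift and turn from the pose measured when the call began; what a row does not reach only later rows make up. A row lasts 1/8 s, in which the tool goes at most 62.5 mm and 10.7 degrees, less where a joint would pass 70% of its speed; a pose out of reach is approached as far as the arm can. A call with a gripper value outside its range is refused whole. The fingers move at their own pace and stop on an object; "newtons" is the grip in N (left out, the last holds). Time passes only in rows, so rows that repeat a pose let the fingers close. It gives the time, the measured TCP pose, the force and the opening at its end, in the units of the state.
- readout.sense(): the state, without advancing time (a new reading comes with each control period).
- vision.read_camera(name): name is "scene" or "side" or "wrist"; returns a dict with "img" (384x512x3 uint8, red, green, blue), "fovy" (degrees; the focal length in pixels is half the picture's height over the tangent of half this angle, whatever the lens; pixels are square), "cx", "cy" (the principal point, pixels), "rvec" (rotation vector, rad) and "tvec" (3), from world to camera coordinates, as OpenCV has them; the wrist camera has in their place "tool_from_camera" (4x4, takes a point from camera to tool coordinates, whose origin is the TCP and whose axes are the tool frame's). Camera axes: x right, y down, z forward; pixel columns grow to the right and rows downward; lengths in m; the calibration is good to about 2 mm. A picture is of the moment at which its call begins: read the wrist's pose just before it. There is no depth.
- ticket.finish_job(): hands the job in, once; it reports no verdict.
The state is a dict: "t": time; "joint_positions": joint angles; "joint_vel": joint speeds; "tau": joint torques, N m; "position": TCP position; "tool_rot": TCP orientation; "contact_force": force on the tool from outside, world axes, zero at the start; "moment": the same for the moment, N m; "finger_gap": finger opening in m.
Only numpy, scipy, OpenCV 4.12 (cv2) and the standard library are available. Lean on these libraries where they do the work, as an engineer would, in place of code of your own. Each camera call takes 0.05 s, during which the arm holds its last target. There are 200 camera calls.

## Working session

There is one attempt and no reset: what is moved stays moved. The work goes in short steps, Python scripts to look and compute and a tool call to move; the robot and the scene stay as the last step left them, time stands still between calls to the robot, and variables do not carry over. Pictures are saved under pics/ and viewed, about 8 in all and at most 12, crops included, and the job is handed in when it is done.

Besides the shell and the picture viewer there is one more tool, called after ">>>" as a command line: name --argument value ..., lists and objects as JSON in quotes. move_arm: Moves the arm, as the interface text tells. Its arguments: {"type":"object","properties":{"targets":{"type":"array"},"newtons":{"type":"number"}},"required":["targets"]}

```bash
mkdir -p pics; cat > h.py <<'E'
import numpy as np, cv2
from plant import readout, vision, ticket
from scipy.spatial.transform import Rotation as Rn
def cam(name):
    s=readout.sense(); d=vision.read_camera(name)
    f=d['img'].shape[0]/2/np.tan(np.radians(d['fovy'])/2)
    K=np.array([[f,0,d['cx']],[0,f,d['cy']],[0,0,1.]])
    if 'rvec' in d:
        R=cv2.Rodrigues(np.array(d['rvec'],float))[0]; t=np.array(d['tvec'],float).ravel()
    else:
        T=np.eye(4); T[:3,:3]=Rn.from_euler('xyz',s['tool_rot'],degrees=True).as_matrix(); T[:3,3]=s['position']
        M=np.linalg.inv(T@np.array(d['tool_from_camera'])); R=M[:3,:3]; t=M[:3,3]
    return dict(img=d['img'],K=K,R=R,t=t)
def save(c,p,s=1,crop=None):
    im=c['img'][:,:,::-1]
    if crop: im=im[crop[1]:crop[3],crop[0]:crop[2]]
    cv2.imwrite(p,cv2.resize(im,None,fx=s,fy=s,interpolation=cv2.INTER_CUBIC))
def onz(c,uv,z):
    C=-c['R'].T@c['t']; d=c['R'].T@np.linalg.inv(c['K'])@np.array([uv[0],uv[1],1.])
    return C+d*(z-C[2])/d[2]
def proj(c,p):
    q=c['K']@(c['R']@np.array(p)+c['t']); return q[:2]/q[2]
E
python3 - <<'E'
from h import *
import pickle
print(readout.sense())
for n in ('scene','side','wrist'):
    c=cam(n); pickle.dump(c,open(n+'0.pkl','wb')); save(c,f'pics/{n}0.png',1.5); print(n,c['K'][0,0],c['K'][:2,2],-c['R'].T@c['t'])
E
```

```text
{'t': 0.0, 'joint_positions': array([-1.39541725e-01,  2.02635877e+01,  9.36292576e+01,  4.71981703e-04,
        6.61886515e+01, -1.38131825e-01]), 'joint_vel': array([ 0.03324013,  0.05452186, -0.04980988, -0.00736701,  0.04421642,
        0.0649639 ]), 'tau': array([-2.03471049e-03, -6.05236173e+01, -3.42063046e+01, -2.62302356e-04,
        9.48130677e-03,  3.61521288e-06]), 'position': array([ 6.24552037e-01, -1.86773161e-05,  2.55548306e-01]), 'tool_rot': array([-1.79999372e+02,  8.14955236e-02, -1.60031232e-03]), 'contact_force': array([ 0.34493774,  1.08072182, -0.78922203]), 'moment': array([-0.01898332, -0.035834  , -0.0101736 ]), 'finger_gap': 0.08545165949417088}
scene 396.49719985193633 [255.04798178 188.27483177] [1.37888757 0.21711295 0.90356992]
side 482.541262010203 [257.2179817  191.03784582] [-0.20747084 -0.91755336  0.98232935]
wrist 317.4644482583536 [252.27462404 194.22925261] [0.62385199 0.08008884 0.37413706]
```

View pics/scene0.png

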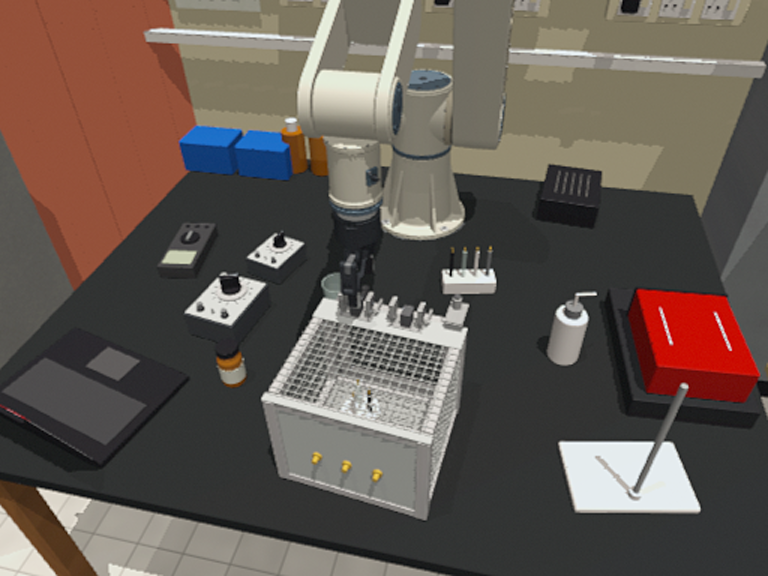

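View pics/side0.png

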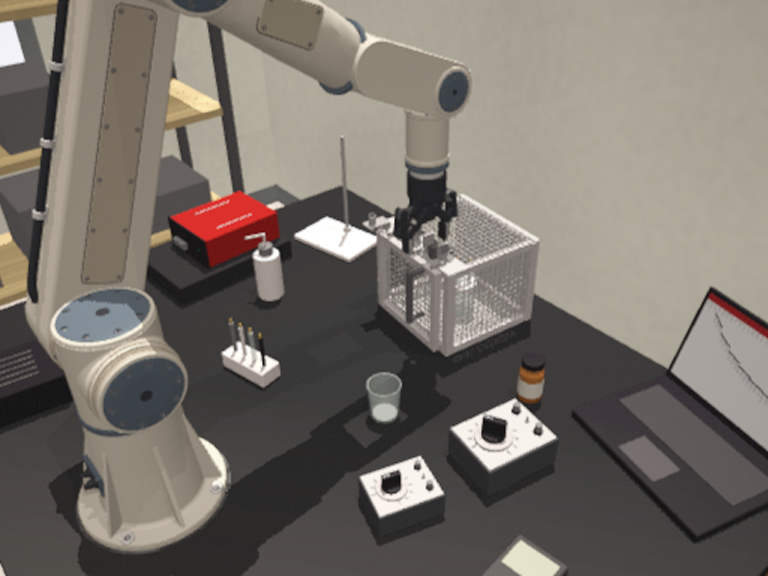

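View pics/wrist0.png

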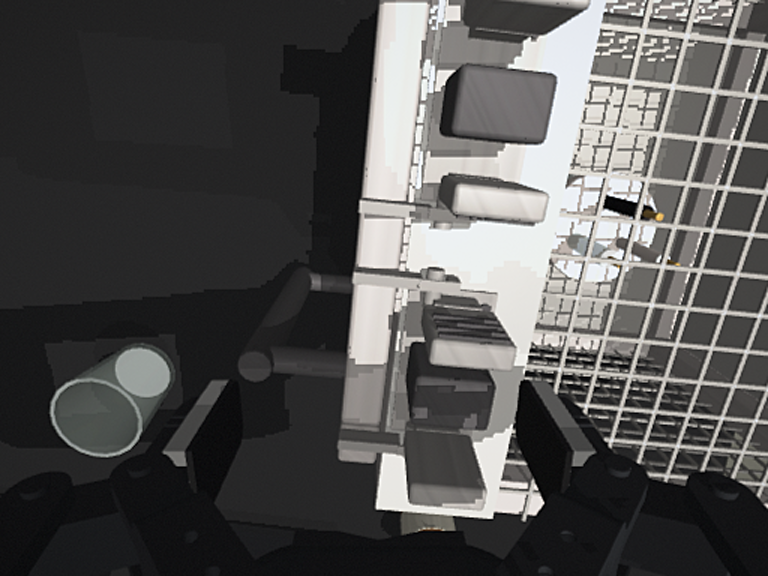

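The larger bias box has its knob at scene (230,283) and side (493,428). In the wrist view the handle top is at (255,365), and catch B's tabs sit near (470,350) and (445,465) with A's above. All positions are in the 1.5x pictures.

```bash
python3 - <<'E'
from h import *
import pickle
S,D,W=[pickle.load(open(n+'0.pkl','rb')) for n in ('scene','side','wrist')]
p=lambda u,v:np.array([u,v])/1.5
print('optical axis',W['R'].T[:,2])
print('knob',onz(S,p(230,277),.11),onz(D,p(494,420),.11))
print('small knob',onz(S,p(279,238),.09),onz(D,p(391,477),.09))
print('handle top',onz(W,p(254,368),.208))
for n,q in dict(Ar=[(450,180),(548,190),(545,222),(447,210)],Br=[(408,430),(478,440),(486,508),(410,495)],Bl=[(425,335),(515,345),(513,367),(427,360)]).items():
    for a in q: print(n,onz(W,p(*a),.254).round(4))
print('gate strap/hinge scene post', onz(S,p(456,300),.25))
print('beaker',onz(W,p(97,418),.075))
save(W,'pics/wcrop.png',3,(230,0,410,200)) if 0 else None
b=S['img'][150:245,110:190]; save(S,'pics/s_box.png',7,(115,170,190,240))
E
```

```text
optical axis [-0.00250201 -0.30662497 -0.95182712]
knob [ 0.49208613 -0.32829645  0.11      ] [ 0.48007443 -0.33715816  0.11      ]
small knob [ 0.30916517 -0.28793088  0.09      ] [ 0.2798368 -0.3065239  0.09     ]
handle top [ 0.57526089 -0.00458462  0.208     ]
Ar [0.6412 0.0702 0.254 ]
Ar [0.6656 0.0678 0.254 ]
Ar [0.6657 0.0598 0.254 ]
Ar [0.6408 0.0628 0.254 ]
Br [ 0.6322 -0.0012  0.254 ]
Br [ 0.6528 -0.0046  0.254 ]
Br [ 0.6569 -0.0293  0.254 ]
Br [ 0.6332 -0.0244  0.254 ]
Bl [0.6362 0.0289 0.254 ]
Bl [0.6611 0.0259 0.254 ]
Bl [0.6611 0.0192 0.254 ]
Bl [0.637  0.0213 0.254 ]
gate strap/hinge scene post [0.63060129 0.16334027 0.25      ]
beaker [ 0.41953167 -0.11247229  0.075     ]
```

View pics/s_box.png

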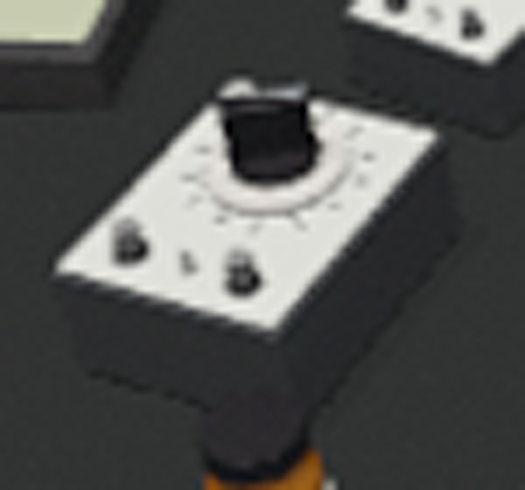

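Tab tops fit a cage yaw of about -6.2°: A_r and B_l are 42 mm apart, as they should be, and the handle is consistent with that. Next I look closely at the knob.

>>> move_arm --targets '[[[0,0,0.05],[0,0,0],1],[[0,0,0.08],[0,0,0],1],[[-0.03,-0.05,0.08],[0,0,0],1],[[-0.06,-0.1,0.08],[0,0,0],1],[[-0.09,-0.15,0.07],[0,0,0],1],[[-0.11,-0.2,0.06],[0,0,0],1],[[-0.13,-0.25,0.03],[0,0,0],1],[[-0.14,-0.3,0],[0,0,0],1],[[-0.14,-0.32,-0.01],[0,0,0],1],[[-0.14,-0.32,-0.01],[0,0,0],1],[[-0.14,-0.32,-0.01],[0,0,0],1]]'

```text
t: 1.52
position: [0.4853, -0.3192, 0.2464]
tool_rot: [-180.0, 0.0, 0.0]
contact_force: [-0.6, -0.5, -0.0]
finger_gap: 0.0858
```

```bash
python3 - <<'E'
from h import *
import pickle
c=cam('wrist'); pickle.dump(c,open('w1.pkl','wb')); save(c,'pics/w1.png',1.5)
s=readout.sense(); print(s['t'],s['position'],s['tool_rot'],s['contact_force'])
E
```

```text
1.575 [ 0.48548075 -0.31904258  0.24658681] [1.79986988e+02 1.90878581e-03 6.10445099e-02] [-0.30877307  0.25839254  0.59540483]
```

View pics/w1.png

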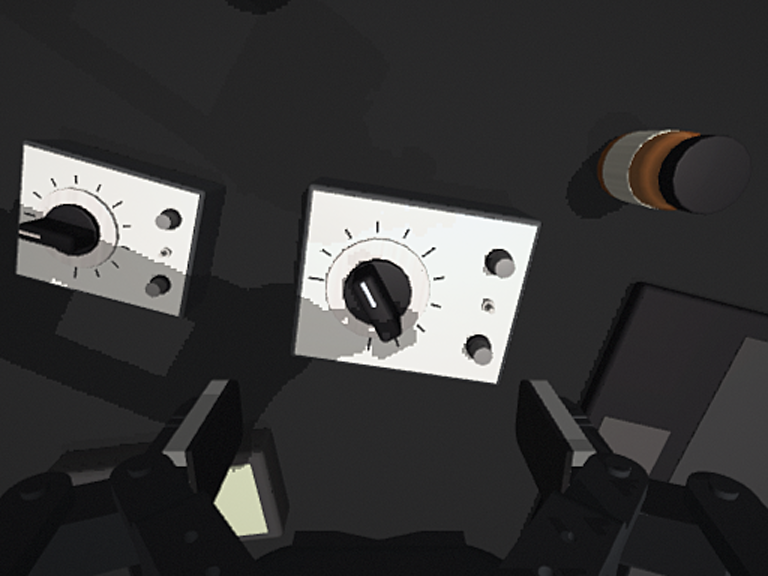

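Box top corners are at (313,186), (538,221), (498,383) and (295,355). The knob bar runs from about (360,266) to (390,340), with the white line at its upper-left end, so it has been turned clockwise from zero.

```bash
python3 - <<'E'
from h import *
import pickle
W=pickle.load(open('w1.pkl','rb'))
p=lambda u,v:np.array([u,v])/1.5
q=np.array([onz(W,p(*a),.065) for a in [(313,186),(538,221),(498,383),(295,355)]])[:,:2]
print(q.round(4)); L=[np.linalg.norm(q[i]-q[(i+1)%4]) for i in range(4)]; print(L)
x=(q[1]-q[0])+(q[2]-q[3]); yaw=np.arctan2(x[1],x[0]); print('yaw',np.degrees(yaw)); c=q.mean(0); print('centre',c,'knob',c-.022*np.array([np.cos(yaw),np.sin(yaw)]))
a,b=[onz(W,p(*v),.11)[:2] for v in [(363,281),(376,306)]]
d=a-b; print('line',a,b,np.degrees(np.arctan2(d[1],d[0])))
e=[onz(W,p(*v),.11)[:2] for v in [(362,265),(390,340)]]; print('ends',e)
# zoom of bar
save(W,'pics/w1c.png',8,(215,160,295,240))
E
```

```text
[[ 0.4436 -0.2673]
 [ 0.5847 -0.289 ]
 [ 0.5683 -0.4036]
 [ 0.4263 -0.3819]]
[np.float64(0.14278463171275232), np.float64(0.11570898351960172), np.float64(0.1436162323006963), np.float64(0.11591011951814228)]
yaw -8.694847736959547
centre [ 0.50570335 -0.33546308] knob [ 0.48395618 -0.3321373 ]
line [ 0.4754341 -0.3151278] [ 0.48266603 -0.32993893] 116.02515630682866
ends [array([ 0.47497582, -0.30590584]), array([ 0.49076679, -0.35091178])]
```

View pics/w1c.png

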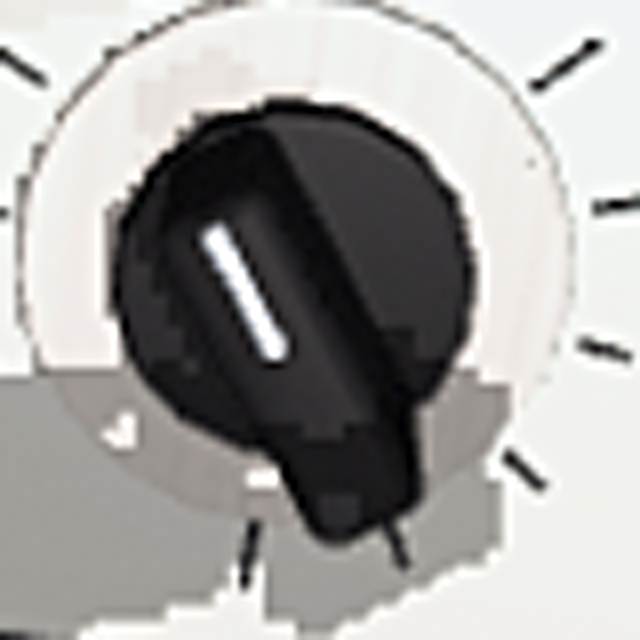

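>>> move_arm --targets '[[[0,-0.008,-0.03],[0,0,0.15],1],[[-0.0015,-0.013,-0.06],[0,0,0.3],1],[[-0.0015,-0.013,-0.09],[0,0,0.454],1],[[-0.0015,-0.013,-0.12],[0,0,0.454],1],[[-0.0015,-0.013,-0.135],[0,0,0.454],1],[[-0.0015,-0.013,-0.135],[0,0,0.454],1],[[-0.0015,-0.013,-0.135],[0,0,0.454],0.1],[[-0.0015,-0.013,-0.135],[0,0,0.454],0.1],[[-0.0015,-0.013,-0.135],[0,0,0.454],0.1],[[-0.0015,-0.013,-0.135],[0,0,0.454],0.1],[[-0.0015,-0.013,-0.135],[0,0,0.454],0.1],[[-0.0015,-0.013,-0.135],[0,0,0.454],0.1]]' --newtons 30

```text
t: 3.08
position: [0.4836, -0.3323, 0.1121]
tool_rot: [180.0, 0.0, 26.1]
contact_force: [-3.4, 0.0, 5.4]
finger_gap: 0.0135
```

>>> move_arm --targets '[[[0,0,0],[0,0,0.15],0.1],[[0,0,0],[0,0,0.3],0.1],[[0,0,0],[0,0,0.45],0.1],[[0,0,0],[0,0,0.6],0.1],[[0,0,0],[0,0,0.75],0.1],[[0,0,0],[0,0,0.87],0.1],[[0,0,0],[0,0,0.94],0.1],[[0,0,0],[0,0,1.0],0.1],[[0,0,0],[0,0,1.05],0.1],[[0,0,0],[0,0,1.05],0.1],[[0,0,0],[0,0,1.05],0.1]]'

```text
t: 4.45
position: [0.4825, -0.3334, 0.1122]
tool_rot: [-180.0, 0.1, 86.1]
contact_force: [-7.2, -6.9, 3.2]
finger_gap: 0.0135
```

```bash
python3 - <<'E'
from h import *
s=readout.sense(); print(s['tool_rot'],s['contact_force'],s['moment'],s['finger_gap'])
E
```

```text
[-1.79951060e+02  7.23045179e-02  8.60599919e+01] [-7.24689756 -6.86373063  3.17805621] [-1.13590011  1.18385028 -1.6549725 ] 0.013475168040755084
```

>>> move_arm --targets '[[[0,0,0],[0,0,-0.03],0.1],[[0,0,0],[0,0,-0.05],0.5],[[0,0,0],[0,0,-0.05],1],[[0,0,0],[0,0,-0.05],1],[[0,0,0.04],[0,0,-0.05],1],[[0,0,0.09],[0,0,-0.2],1],[[0,0,0.14],[0,0,-0.35],1],[[0,0,0.15],[0,0,-0.35],1],[[0,0,0.15],[0,0,-0.35],1]]'

```text
t: 5.58
position: [0.4826, -0.3334, 0.2626]
tool_rot: [180.0, 0.1, 66.1]
contact_force: [-0.5, 0.4, -0.2]
finger_gap: 0.0853
```

```bash
python3 - <<'E'
from h import *
import pickle
W=cam('wrist'); pickle.dump(W,open('w2.pkl','wb'))
g=W['img'].astype(int).min(2)
u,v=proj(W,[.482,-.332,.11]); print(u,v)
# white line: bright blob near knob centre inside the dark bar
m=(g>120).astype(np.uint8); n,l,st,ce=cv2.connectedComponentsWithStats(m)
for i in range(1,n):
    if st[i,4]<60 and np.hypot(ce[i,0]-u,ce[i,1]-v)<45:
        ys,xs=np.where(l==i); P=np.array([onz(W,(a,b),.11)[:2] for a,b in zip(xs,ys)]); P0=P.mean(0)
        w=np.linalg.svd(P-P0)[2][0]; print(st[i],P0,np.degrees(np.arctan2(w[1],w[0])))
save(W,'pics/w2.png',6,(int(u)-50,int(v)-45,int(u)+50,int(v)+45))
E
```

```text
252.77839345537882 185.41590223007023
[247 167   7  18  49] [ 0.47292706 -0.33098123] -9.144159587300996
```

View pics/w2.png

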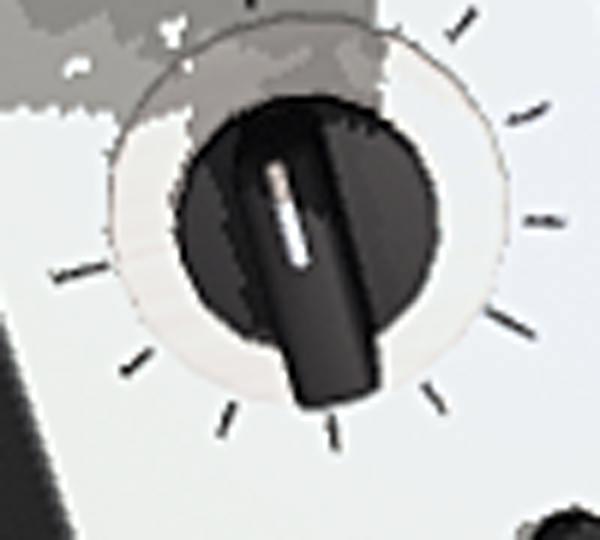

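The knob line reads -9.1° against the box's -8.7°, so it is at the zero stop. Next I hover over catch A.

>>> move_arm --targets '[[[0.01,0.02,0.05],[0,0,0.1],1],[[0.03,0.07,0.1],[0,0,0.2],1],[[0.05,0.12,0.1],[0,0,0.31],1],[[0.07,0.17,0.1],[0,0,0.31],0.85],[[0.09,0.22,0.1],[0,0,0.31],0.85],[[0.11,0.27,0.1],[0,0,0.31],0.85],[[0.13,0.32,0.1],[0,0,0.31],0.85],[[0.15,0.37,0.1],[0,0,0.31],0.85],[[0.17,0.41,0.1],[0,0,0.31],0.85],[[0.175,0.422,0.1],[0,0,0.31],0.85],[[0.175,0.422,0.1],[0,0,0.31],0.85],[[0.175,0.422,0.1],[0,0,0.31],0.85]]'

```text
t: 7.12
position: [0.6565, 0.0877, 0.3607]
tool_rot: [-179.8, 0.1, 83.8]
contact_force: [0.7, -0.1, -0.2]
finger_gap: 0.0725
```

```bash
python3 - <<'E'
from h import *
import pickle
W=cam('wrist'); pickle.dump(W,open('w3.pkl','wb')); save(W,'pics/w3.png',1.5)
s=readout.sense(); print(s['position'],s['tool_rot'],s['joint_positions'])
E
```

```text
[0.65665162 0.08755141 0.36103411] [-1.79852926e+02  9.54471138e-02  8.37949411e+01] [ 7.49249635e+00  1.94404979e+01  8.14672571e+01 -5.89384183e-02
  7.92577434e+01 -7.62912530e+01]
```

View pics/w3.png

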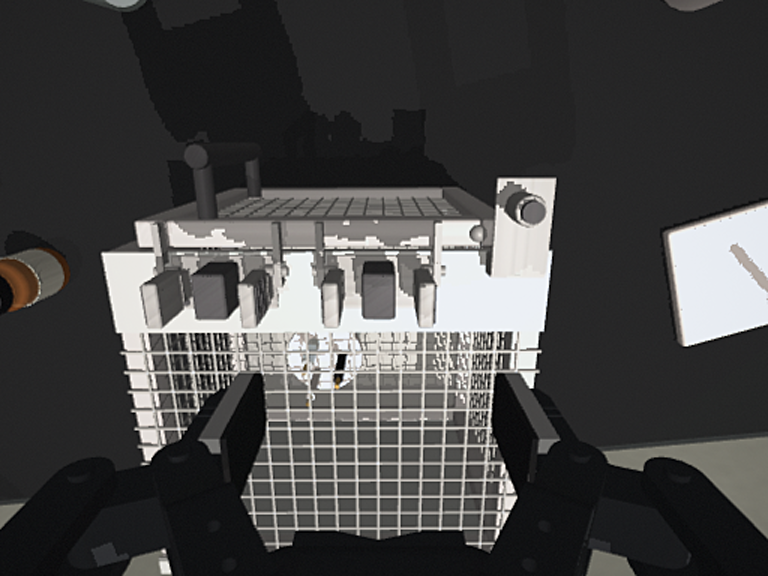

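Catch A is at about (378,295) with tabs at (333,·) and (425,·). Catch B is at about (207,290), the handle top at (196,155), and the detent bracket at (497-556,178-275). Zooming in for tab corners.

```bash
python3 - <<'E'
from h import *
import pickle
W=pickle.load(open('w3.pkl','rb')); save(W,'pics/w3c.png',2.6,(80,85,385,240))
E
```

```text
(no output)
```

View pics/w3c.png

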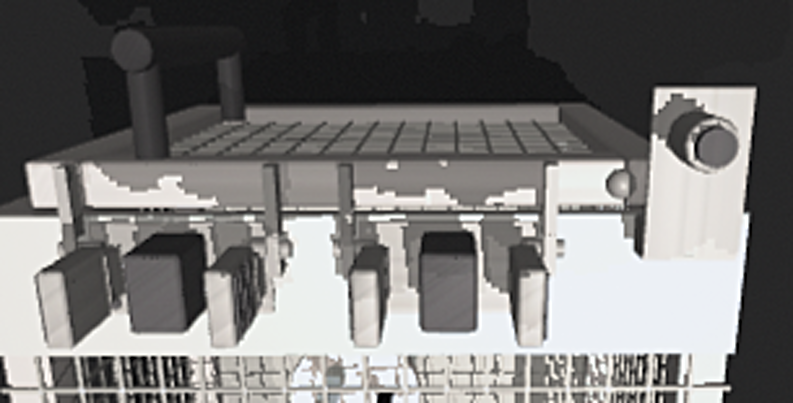

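```bash
python3 - <<'E'
from h import *
import pickle
W=pickle.load(open('w3.pkl','rb')); p=lambda u,v:(80+(u+.5)/2.6-.5,85+(v+.5)/2.6-.5)
P={k:onz(W,p(*a),.254)[:2] for k,a in dict(Al=(533,308),Ar=(366,308),Bl=(222,308),Br=(57,308)).items()}
H=onz(W,p(132,48),.208)[:2]
ref={'Al':(.018,.054),'Ar':(.018,.006),'Bl':(.018,-.036),'Br':(.018,-.084)}
A=np.array([ref[k] for k in P]);B=np.array([P[k] for k in P])
a=A-A.mean(0);b=B-B.mean(0)
th=np.arctan2((a[:,0]*b[:,1]-a[:,1]*b[:,0]).sum(),(a*b).sum()); R=np.array([[np.cos(th),-np.sin(th)],[np.sin(th),np.cos(th)]])
o=B.mean(0)-R@A.mean(0)
print(P,'yaw',np.degrees(th),'o',o); print('res mm',((A@R.T+o-B)*1e3).round(1))
print('A',R@[.018,.03]+o,'B',R@[.018,-.06]+o,'H',H,R.T@(H-o))
for z in (.252,.24):
  print('bracket cage',[ (R.T@(onz(W,p(*q),z)[:2]-o)).round(3) for q in [(653,88),(757,88),(744,255),(643,250)]])
print('tool jaw centre check',readout.sense()['position'])
E
```

```text
{'Al': array([0.65861645, 0.11303576]), 'Ar': array([0.65339528, 0.06503288]), 'Bl': array([0.64889093, 0.02362035]), 'Br': array([ 0.64372712, -0.02385522])} yaw -6.207534440612361 o [0.63488493 0.06131684]
res mm [[ 0.   0. ]
 [ 0.   0.3]
 [-0.  -0. ]
 [-0.  -0.3]]
A [0.6560233 0.0891946] B [ 6.46291590e-01 -2.77710823e-04] H [ 0.57455024 -0.00313247] [-0.05301203 -0.07059542]
bracket cage [array([-0.044,  0.085]), array([-0.044,  0.112]), array([0.003, 0.114]), array([0.001, 0.085])]
bracket cage [array([-0.043,  0.087]), array([-0.043,  0.117]), array([0.006, 0.118]), array([0.004, 0.088])]
tool jaw centre check [0.65665162 0.08755141 0.36103411]
```

>>> move_arm --targets '[[[0.001,0.0016,-0.03],[0,0,0],0.85],[[0.001,0.0016,-0.07],[0,0,0],0.85],[[0.001,0.0016,-0.095],[0,0,0],0.85],[[0.001,0.0016,-0.108],[0,0,0],0.85],[[0.001,0.0016,-0.108],[0,0,0],0.85],[[0.001,0.0016,-0.108],[0,0,0],0.6],[[0.001,0.0016,-0.108],[0,0,0],0.45],[[0.001,0.0016,-0.108],[0,0,0],0.3],[[0.001,0.0016,-0.108],[0,0,0],0.3],[[0.001,0.0016,-0.108],[0,0,0],0.3],[[0.001,0.0016,-0.108],[0,0,0],0.3],[[0.001,0.0016,-0.108],[0,0,0],0.3]]' --newtons 50

```text
t: 8.68
position: [0.6586, 0.0873, 0.2562]
tool_rot: [179.9, 0.2, 83.8]
contact_force: [-4.4, -8.8, 12.7]
finger_gap: 0.0315
```

```bash
python3 - <<'E'
from h import *
s=readout.sense(); print(s['position'],s['contact_force'],s['moment'],s['finger_gap'])
W=cam('wrist'); save(W,'pics/w4.png',1.5); s=readout.sense(); print(s['finger_gap'],s['contact_force'])
E
```

```text
[0.6585976  0.08728618 0.25619994] [-4.41982028 -8.82031268 12.66464212] [-1.61303711  0.62395564  0.14583315] 0.031495208063474736
0.03180696767607033 [-4.43899582 -9.68413516 12.499264  ]
```

View pics/w4.png

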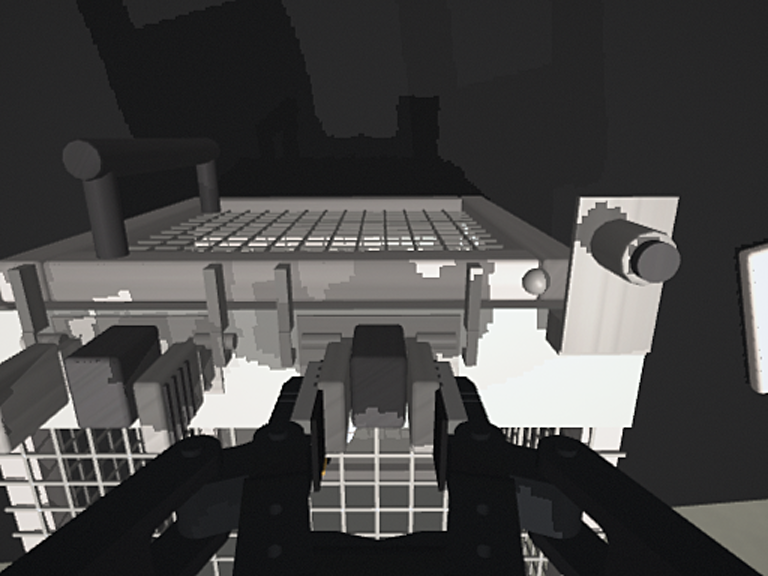

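Both tabs now stand close against the housing (tabs at 322-350 and 403-435, housing 352-403). The gap reading of 31.5 mm is below the expected 36 mm, so I'll release, rise and compare with the earlier view.

>>> move_arm --targets '[[[0,0,0],[0,0,0],0.5],[[0,0,0],[0,0,0],0.85],[[0,0,0],[0,0,0],0.85],[[0,0,0.04],[0,0,0],0.85],[[-0.001,0,0.09],[0,0,0],0.85],[[-0.002,0,0.105],[0,0,0],0.85],[[-0.002,0,0.105],[0,0,0],0.85],[[-0.002,0,0.105],[0,0,0],0.85]]'

```text
t: 9.72
position: [0.6559, 0.0873, 0.3592]
tool_rot: [-179.9, 0.3, 83.8]
contact_force: [0.2, 0.7, -0.1]
finger_gap: 0.0725
```

```bash
python3 - <<'E'
from h import *
import pickle
W=cam('wrist'); pickle.dump(W,open('w5.pkl','wb')); s=readout.sense(); print(s['position'],s['contact_force'])
W3=pickle.load(open('w3.pkl','rb'))
th=np.radians(-6.2075); R=np.array([[np.cos(th),-np.sin(th)],[np.sin(th),np.cos(th)]]); o=np.array([.63488,.06132])
# grey profile along cage y on the tab-top plane, averaged over cage x 12..26 mm
for C in (W3,W):
    g=cv2.cvtColor(C['img'],cv2.COLOR_RGB2GRAY).astype(np.float32); ys=np.arange(-4,66)
    pr=[]
    for y in ys:
        uv=np.array([proj(C,[*(R@[x/1e3,y/1e3]+o),.254]) for x in range(12,27,2)],np.float32)
        pr.append(int(cv2.remap(g,uv[:,0],uv[:,1],cv2.INTER_LINEAR).mean()))
    print(' '.join(f'{y}:{v}' for y,v in zip(ys,pr)))
save(W,'pics/w5c.png',4,(180,140,330,225))
E
```

```text
[0.65587594 0.08727117 0.35906645] [ 0.09593285 -0.39106419  0.8446953 ]
-4:238 -3:238 -2:239 -1:241 0:240 1:109 2:147 3:203 4:206 5:211 6:215 7:221 8:213 9:154 10:75 11:136 12:197 13:227 14:227 15:226 16:227 17:228 18:226 19:228 20:226 21:152 22:100 23:121 24:123 25:123 26:124 27:123 28:123 29:124 30:124 31:125 32:125 33:125 34:126 35:126 36:127 37:105 38:188 39:237 40:232 41:233 42:230 43:230 44:224 45:221 46:222 47:187 48:113 49:68 50:143 51:206 52:212 53:214 54:218 55:222 56:215 57:135 58:153 59:247 60:240 61:239 62:239 63:239 64:239 65:239
-4:238 -3:238 -2:238 -1:238 0:238 1:239 2:239 3:238 4:219 5:227 6:227 7:222 8:209 9:205 10:193 11:118 12:153 13:210 14:213 15:217 16:221 17:225 18:224 19:160 20:98 21:140 22:101 23:120 24:123 25:123 26:124 27:125 28:125 29:126 30:126 31:126 32:127 33:127 34:127 35:128 36:125 37:88 38:151 39:101 40:154 41:205 42:214 43:218 44:220 45:224 46:221 47:133 48:137 49:217 50:201 51:219 52:235 53:235 54:234 55:237 56:239 57:239 58:239 59:239 60:239 61:239 62:239 63:239 64:239 65:239
```

View pics/w5c.png

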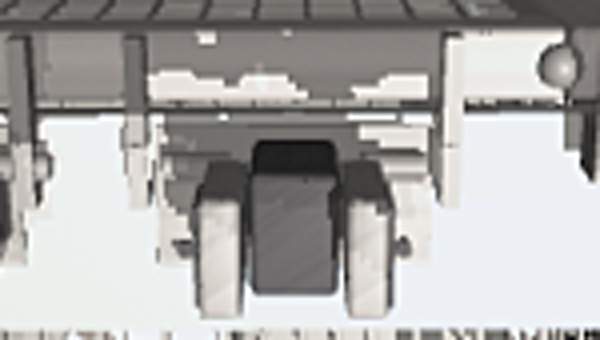

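Catch A is fully in: the profile shows the outer faces moved 1→11 mm and 57.5→47.5 mm. Now catch B.

>>> move_arm --targets '[[[-0.004,-0.045,0],[0,0,0],0.85],[[-0.0085,-0.0876,0],[0,0,0],0.85],[[-0.0085,-0.0876,-0.02],[0,0,0],0.85],[[-0.0085,-0.0876,-0.06],[0,0,0],0.85],[[-0.0085,-0.0876,-0.09],[0,0,0],0.85],[[-0.0085,-0.0876,-0.106],[0,0,0],0.85],[[-0.0085,-0.0876,-0.106],[0,0,0],0.85],[[-0.0085,-0.0876,-0.106],[0,0,0],0.6],[[-0.0085,-0.0876,-0.106],[0,0,0],0.45],[[-0.0085,-0.0876,-0.106],[0,0,0],0.3],[[-0.0085,-0.0876,-0.106],[0,0,0],0.3],[[-0.0085,-0.0876,-0.106],[0,0,0],0.3],[[-0.0085,-0.0876,-0.106],[0,0,0],0.3],[[-0.0085,-0.0876,-0.106],[0,0,0],0.3]]'

```text
t: 11.52
position: [0.6483, -0.0021, 0.2562]
tool_rot: [179.9, 0.4, 83.8]
contact_force: [-3.4, -8.1, 11.5]
finger_gap: 0.0319
```

>>> move_arm --targets '[[[0,0,0],[0,0,0],0.5],[[0,0,0],[0,0,0],0.85],[[0,0,0],[0,0,0],0.85],[[0,0,0.04],[0,0,0],0.85],[[-0.001,0,0.09],[0,0,0],0.85],[[-0.002,0,0.105],[0,0,0],0.85],[[-0.002,0,0.105],[0,0,0],0.85],[[-0.002,0,0.105],[0,0,0],0.85]]'

```text
t: 12.52
position: [0.6456, -0.002, 0.3593]
tool_rot: [-180.0, 0.4, 83.8]
contact_force: [0.0, 0.6, 0.0]
finger_gap: 0.0727
```

```bash
python3 - <<'E'
from h import *
import pickle
W=cam('wrist'); pickle.dump(W,open('w6.pkl','wb')); s=readout.sense(); print(s['position'],s['tool_rot'],s['contact_force'])
th=np.radians(-6.2075); R=np.array([[np.cos(th),-np.sin(th)],[np.sin(th),np.cos(th)]]); o=np.array([.63488,.06132])
g=cv2.cvtColor(W['img'],cv2.COLOR_RGB2GRAY).astype(np.float32); ys=np.arange(-95,66)
pr=[]
for y in ys:
    uv=np.array([proj(W,[*(R@[x/1e3,y/1e3]+o),.254]) for x in range(12,27,2)],np.float32)
    pr.append(int(cv2.remap(g,uv[:,0],uv[:,1],cv2.INTER_LINEAR).mean()))
print(' '.join(f'{y}:{v}' for y,v in zip(ys,pr)))
save(W,'pics/w6.png',1.5)
E
```

```text
[ 0.64562067 -0.00203469  0.35917935] [-179.95822238    0.43552605   83.81699402] [ 0.15592466  0.90568709 -0.05532684]
-95:243 -94:243 -93:243 -92:243 -91:243 -90:243 -89:243 -88:244 -87:243 -86:235 -85:232 -84:233 -83:230 -82:216 -81:201 -80:193 -79:111 -78:165 -77:213 -76:221 -75:224 -74:227 -73:232 -72:235 -71:144 -70:108 -69:149 -68:101 -67:124 -66:125 -65:125 -64:126 -63:127 -62:128 -61:128 -60:129 -59:129 -58:129 -57:130 -56:129 -55:131 -54:125 -53:101 -52:162 -51:95 -50:152 -49:218 -48:220 -47:224 -46:227 -45:231 -44:221 -43:143 -42:148 -41:221 -40:214 -39:221 -38:238 -37:239 -36:239 -35:239 -34:244 -33:244 -32:244 -31:244 -30:244 -29:244 -28:244 -27:244 -26:244 -25:244 -24:244 -23:244 -22:244 -21:244 -20:244 -19:244 -18:244 -17:244 -16:244 -15:244 -14:244 -13:244 -12:245 -11:224 -10:217 -9:242 -8:241 -7:233 -6:226 -5:221 -4:219 -3:230 -2:236 -1:229 0:226 1:218 2:203 3:193 4:152 5:120 6:107 7:91 8:74 9:62 10:70 11:90 12:157 13:232 14:236 15:232 16:230 17:228 18:226 19:174 20:129 21:133 22:133 23:132 24:132 25:132 26:132 27:131 28:131 29:130 30:131 31:126 32:96 33:102 34:91 35:84 36:69 37:60 38:58 39:71 40:162 41:230 42:234 43:228 44:224 45:222 46:217 47:165 48:213 49:247 50:243 51:242 52:242 53:242 54:242 55:242 56:242 57:242 58:242 59:242 60:242 61:242 62:242 63:242 64:242 65:242
```

View pics/w6.png

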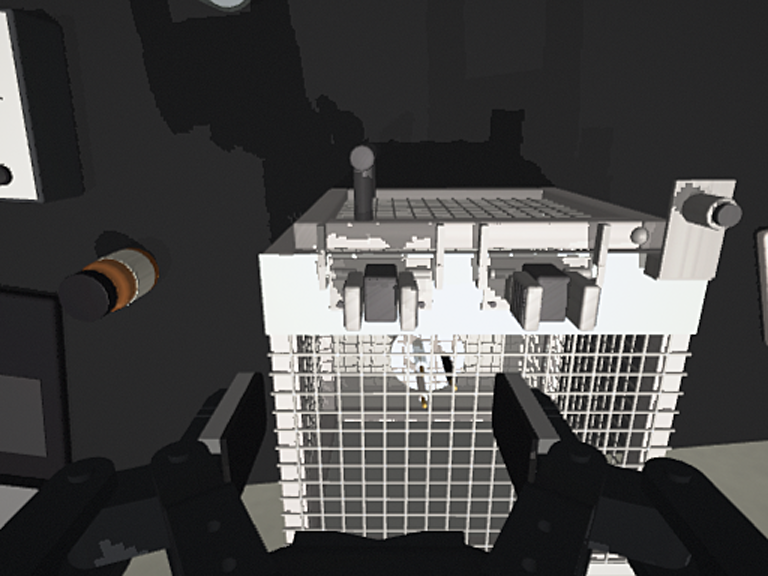

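Catch B is fully in (outer faces -79 and -42.5), and A is still in. The handle top is at (362,157). Next I work out the handle grasp and the swing arc. All 12 picture views are now used.

```bash
cat > arc.py <<'E'
from h import *
o=np.array([.63488,.06132])
def rot(d): t=np.radians(d); return np.array([[np.cos(t),-np.sin(t)],[np.sin(t),np.cos(t)]])
E
python3 - <<'E'
from arc import *
import pickle
W=pickle.load(open('w6.pkl','rb')); S=pickle.load(open('scene0.pkl','rb'))
H=onz(W,((362.5)/1.5,(157.)/1.5),.208)[:2]; print('H',H,rot(6.2075)@(H-o))
print('bottle',onz(S,(565/1.5,352/1.5),0.02))
h0=np.array([.5746,-.0031]); hinge=h0-rot(-6.2)@np.array([-.053,-.185]); print('hinge',hinge)
for g in range(0,103,6): print(g,(hinge+rot(-6.2-g)@np.array([-.053,-.185])-h0).round(3),round(-np.radians(g),3))
E
```

```text
H [ 0.57504359 -0.00289514] [-0.05254203 -0.07030871]
bottle [0.4822873  0.38039403 0.02      ]
hinge [0.64726988 0.17509396]
0 [0. 0.] -0.0
6 [-0.018  0.009] -0.105
12 [-0.035  0.019] -0.209
18 [-0.052  0.031] -0.314
24 [-0.066  0.045] -0.419
30 [-0.079  0.06 ] -0.524
36 [-0.091  0.077] -0.628
42 [-0.101  0.094] -0.733
48 [-0.108  0.113] -0.838
54 [-0.114  0.132] -0.942
60 [-0.118  0.152] -1.047
66 [-0.12   0.172] -1.152
72 [-0.119  0.192] -1.257
78 [-0.117  0.212] -1.361
84 [-0.112  0.232] -1.466
90 [-0.106  0.251] -1.571
96 [-0.097  0.269] -1.676
102 [-0.087  0.286] -1.78
```

>>> move_arm --targets '[[[-0.035,-0.001,0],[0,0,0],0.85],[[-0.071,-0.001,-0.01],[0,0,0],0.85],[[-0.071,-0.001,-0.05],[0,0,0],0.85],[[-0.071,-0.001,-0.09],[0,0,0],0.85],[[-0.071,-0.001,-0.13],[0,0,0],0.85],[[-0.071,-0.001,-0.155],[0,0,0],0.85],[[-0.071,-0.001,-0.165],[0,0,0],0.85],[[-0.071,-0.001,-0.165],[0,0,0],0.85],[[-0.071,-0.001,-0.165],[0,0,0],0.4],[[-0.071,-0.001,-0.165],[0,0,0],0.05],[[-0.071,-0.001,-0.165],[0,0,0],0.05],[[-0.071,-0.001,-0.165],[0,0,0],0.05],[[-0.071,-0.001,-0.165],[0,0,0],0.05],[[-0.071,-0.001,-0.165],[0,0,0],0.05]]' --newtons 60

```text
t: 14.32
position: [0.5746, -0.0046, 0.195]
tool_rot: [-180.0, 0.6, 83.8]
contact_force: [-3.4, -9.1, 4.9]
finger_gap: 0.0127
```

>>> move_arm --targets '[[[-0.009,0.005,0],[0,0,-0.052],0.05],[[-0.018,0.01,0],[0,0,-0.105],0.05],[[-0.027,0.015,0],[0,0,-0.157],0.05],[[-0.035,0.02,0],[0,0,-0.209],0.05],[[-0.052,0.032,0],[0,0,-0.314],0.05],[[-0.066,0.046,0],[0,0,-0.419],0.05],[[-0.079,0.061,0],[0,0,-0.524],0.05],[[-0.091,0.078,0],[0,0,-0.628],0.05],[[-0.091,0.078,0],[0,0,-0.628],0.05]]'

```text
t: 15.45
position: [0.4832, 0.0737, 0.195]
tool_rot: [180.0, 0.6, 48.0]
contact_force: [0.5, -2.5, -5.2]
finger_gap: 0.0127
```

>>> move_arm --targets '[[[-0.01,0.017,0],[0,0,-0.105],0.05],[[-0.017,0.036,0],[0,0,-0.209],0.05],[[-0.023,0.055,0],[0,0,-0.314],0.05],[[-0.027,0.075,0],[0,0,-0.419],0.05],[[-0.029,0.095,0],[0,0,-0.524],0.05],[[-0.028,0.115,0],[0,0,-0.628],0.05],[[-0.026,0.135,0],[0,0,-0.733],0.05],[[-0.021,0.155,0],[0,0,-0.838],0.05],[[-0.015,0.174,0],[0,0,-0.942],0.05],[[-0.009,0.187,0],[0,0,-1.02],0.05],[[-0.007,0.191,0],[0,0,-1.04],0.05],[[-0.007,0.191,0],[0,0,-1.04],0.05],[[-0.007,0.191,0],[0,0,-1.04],0.05]]'

```text
t: 17.08
position: [0.4776, 0.2637, 0.1951]
tool_rot: [179.9, 0.5, -11.5]
contact_force: [4.5, -4.6, -4.3]
finger_gap: 0.0125
```

```bash
python3 - <<'E'
from arc import *
import pickle
s=readout.sense(); print(s['t'],s['position'],s['tool_rot'],s['contact_force'],s['moment'],s['finger_gap'],abs(s['joint_vel']).max())
v=np.array(s['position'][:2])-[.64727,.17509]; print('gate angle',-np.degrees(np.arctan2(v[1],v[0])-np.arctan2(-.185,-.053))%360-6.2, np.hypot(*v), np.hypot(.053,.185))
# bystanders: scene change, and gate seen in scene
S0=pickle.load(open('scene0.pkl','rb'))
C=cam('scene'); D=cam('side'); D0=pickle.load(open('side0.pkl','rb'))
def blob(c,lo,hi,box):
    h=cv2.cvtColor(c['img'],cv2.COLOR_RGB2HSV); m=cv2.inRange(h,lo,hi); z=np.zeros_like(m); x0,y0,x1,y1=box; z[y0:y1,x0:x1]=m[y0:y1,x0:x1]
    M=cv2.moments(z,True); return M['m00'],M['m10']/max(M['m00'],1),M['m01']/max(M['m00'],1)
for n,a,b in (('scene',S0,C),('side',D0,D)):
    d=cv2.absdiff(a['img'],b['img']).max(2)
    for nm,P,H,r in (('reagent',onz(S0,(231/1.5,375/1.5),.03),.09,.03),('bottle',(.482,.380,0),.16,.035),('beaker',(.42,-.112,0),.07,.035),('cell',tuple(rot(-6.2)@[.125,0]+o)+(0,),.12,.035)):
        q=np.array([proj(a,[P[0]+sx*r,P[1]+sy*r,z]) for sx in(-1,1) for sy in(-1,1) for z in(0,H)]); x0,y0=np.maximum(q.min(0).astype(int),0); x1,y1=q.max(0).astype(int)
        e=d[y0:y1,x0:x1]; print(n,nm,(x0,y0,x1,y1),'changed frac',round(float((e>30).mean()),3))
E
```

```text
17.075 [0.47763322 0.26366005 0.19506837] [179.9352919    0.47605348 -11.45063959] [ 4.5132453  -4.59322646 -4.27119501] [-0.68103559 -0.99377611 -0.02581371] 0.012510314308873014 0.11470959611337342
gate angle 95.38348263111247 0.19136690461769246 0.19244219911443539
scene reagent (np.int64(135), np.int64(226), np.int64(169), np.int64(266)) changed frac 0.0
scene bottle (np.int64(363), np.int64(190), np.int64(398), np.int64(249)) changed frac 0.0
scene beaker (np.int64(212), np.int64(180), np.int64(239), np.int64(212)) changed frac 0.293
scene cell (np.int64(231), np.int64(253), np.int64(264), np.int64(308)) changed frac 0.018
side reagent (np.int64(340), np.int64(227), np.int64(373), np.int64(269)) changed frac 0.0
side bottle (np.int64(164), np.int64(148), np.int64(196), np.int64(202)) changed frac 0.18
side beaker (np.int64(237), np.int64(245), np.int64(272), np.int64(287)) changed frac 0.0
side cell (np.int64(288), np.int64(168), np.int64(318), np.int64(214)) changed frac 0.162
```

Gate is at about 95° with the handle still gripped. Each bystander is unchanged in at least one view; the changes in the other view fall where the arm or gate could hide or shade it. I'll settle for half a second, then hand in.

>>> move_arm --targets '[[[0,0,0],[0,0,0],0.05],[[0,0,0],[0,0,0],0.05],[[0,0,0],[0,0,0],0.05],[[0,0,0],[0,0,0],0.05],[[0,0,0],[0,0,0],0.05],[[0,0,0],[0,0,0],0.05]]'

```text
t: 17.92
position: [0.4776, 0.2635, 0.1951]
tool_rot: [179.9, 0.5, -11.4]
contact_force: [-2.5, -2.3, -0.5]
finger_gap: 0.0122
```

```bash
python3 - <<'E'
from h import *
s=readout.sense(); print(s['t'],s['position'],s['contact_force'],s['finger_gap'],abs(s['joint_vel']).max())
if s['finger_gap']>.011 and abs(s['position'][1]-.2637)<.004: print(ticket.finish_job())
E
```

```text
17.925 [0.4776389  0.26354393 0.19506273] [-2.53344188 -2.31302121 -0.52989417] 0.012152788149236633 0.15898240971102254
the job is handed in; nothing more can be done
None
```

The cage is open and the job is handed in at about 18 s. I turned the bias knob to its zero stop, squeezed catch A and then catch B, and swung the gate out. The gripper is still holding the D-handle.

Last checks:
- **Bias knob:** its white line read -9.1° against the box's -8.7°, so it is at zero.
- **Catches:** the pictures taken after each squeeze showed all four tabs about 10 mm in. While squeezing, the finger gap read about 32 mm instead of the expected 36 mm. I put that down to the fingers flexing, because the pictures showed the tabs at their stops.
- **Gate:** about 95° open, worked out from the hand's position. The grip gap was about 12 mm on the 14 mm bar, and the hand was steady with low forces.
- **Bystanders:** the amber jar was unchanged in both camera views. The beaker, wash bottle and cell were each unchanged (the cell 2% changed) in one view. In the other view they differed by 16–29%. I think that is the arm and the gate hiding or shading them, but I did not check it.

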